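Pack the home-visit blood-collection case from the pile

ROBOT

A 6-joint arm with a two-finger parallel gripper is mounted at the origin on the work surface. World frame = base frame: x ahead of the robot, y to its left, z up, the work surface at z = 0. Lengths are in m, angles in rad, forces in N, time in s.
With the tool pointing down it reaches from about 0.35 to 0.85 m from the base axis. Payload 8.1 kg.
Tool frame: the origin (TCP) lies at the very end of the fingers, on their centre line; the grasp point (between the pads) lies 19 mm behind it; z points along the fingers, y is the line along which they close (so a half turn about z gives the same grasp; the last joint's range is limited). The gripper opens to 93 mm and grips with 3 to 60 N. Pads are 15 mm wide; open, the fingers measure 128 mm over their backs; the gripper's body (75 mm by 188 mm) begins 65 mm behind the grasp point.
Start: joints at [-0.085, 0.13, 1.488, -0, 1.523, -0.085], TCP at [0.6, 0, 0.219] pointing down, gripper open.
Joint ranges: [-2.96, 2.96], [-0.89, 2.26], [0.02, 2.5], [-1.34, 4.48], [0, 2.73], [-2.66, 2.66]. Speed limits (rad/s): [2.39, 2.39, 2.79, 3.14, 3.14, 3.14].

INTERFACE

Orientations are given as a rotation vector (axis times angle).
In Python, from workcell import get_state, capture, calibration, close_job gives the robot as it stands.
- The arm moves only by the shell command python3 -m crank 'ROWS' [OPENING] [FORCE]. ROWS is JSON, a list of rows, each a list of 2 entries, a list of its own where there are three numbers: the shift along the tool's x, y, z as a fraction of full scale, then the turn, a rotation vector about the tool's x, y, z as a fraction of full scale. A call has 1 to 10 rows; each row is the pose to reach, as a shift and turn from the pose commanded when the call began, along the tool's axes at that moment; what a row does not reach only later rows make up. Full scale, the value 1, is 0.5 m for a shift and 90 degrees for a turn. A row lasts 1/12 s, in which the tool goes at most 41.7 mm and 7.16 degrees, less where a joint would pass 70% of its speed; a pose out of reach is approached as far as the arm can. A call with a number of a shift or a turn outside -1 to 1 is refused whole. A call with a gripper value outside its range is refused whole. OPENING is the opening, from -1 (shut) to 1 (fully open), set as the call begins (- or left out, the last holds). The fingers move at their own pace and stop on an object; FORCE is the grip in N (left out, the last holds). Time passes only in rows, so rows that repeat a pose let the fingers close. It gives the time, the measured TCP pose, the force, the opening and the grip force at its end, in the units of the state.
- get_state(): the state, without advancing time (a new reading comes with each control period).
- capture(name): name is "scene" or "side" or "wrist"; returns the picture (480x640x3 uint8, red, green, blue); there is no depth.
- calibration(name): a dict with "fx", "fy", "cx", "cy" (pixels), "position" and "orientation" of the camera in the world. Camera axes: x right, y up, looking along -z (the intrinsics and any distortion apply to the point x, -y, -z); pixel columns grow to the right and rows downward; lengths in m; the calibration is good to about 2 mm. The wrist camera is an equidistant fisheye: a pixel r from the principal point sees the ray r / f radians off the axis. A picture is of the moment at which its call begins: read the wrist's pose just before it. calibration takes no time and is no camera call; for the wrist camera it gives the pose at the moment of the call.
- close_job(): hands the job in; it is judged then, once.
The state is a dict: "clock": time; "qpos": joint angles; "joint_vel": joint speeds; "tau": joint torques, N m; "tcp_pos": TCP position; "orientation": TCP orientation; "ft_force": force on the tool from outside, world axes, zero at the start; "wrist_torque": the same for the moment, N m; "opening": finger opening in m; "grip_force": force on a finger pad.
Only numpy, scipy, OpenCV 4.12 (cv2) and the standard library are available. Lean on these libraries where they do the work, as an engineer would, in place of code of your own. Each camera call takes 0.05 s, during which the arm holds its last target. There are 200 camera calls.

TASK

Pack the open carry case for a home visit from the pile beside it: the purple tube box goes into the purple tray, the yellow and white needle carton into the yellow tray and the blue swab carton into the blue tray, each lying flat on the tray's floor, and the blood meter is pressed fully home, screen up, into its cutout in the foam block. Keep every item the right way up all the time, set the tube box down gently because the tubes can crack, and leave the gel bottle and the specimen cup beside the pile where they stand.

Things in the scene. Friction and masses are not known exactly. Their poses are not given: they have to be found in the camera images.
- meter: Handheld blood meter, light grey, dark band and screen plate, green and red button; 80 x 48 x 24 mm, on top of the pile. Origin at the centre of its underside; x along its length, z up. The foam squeezes its 48 mm width: it does not sink in by its own weight, pushing it home takes roughly 8 to 18 N. Home, it stands 7 mm proud of the foam.
- swab_carton: closed blue carton of swabs with white bands, 108 x 56 x 40 mm, under the meter. Origin at the centre of its underside; x along its length, z up.
- needle_carton: closed white carton of needles with yellow ends and band, 136 x 60 x 44 mm, under the swab carton. Origin at the centre of its underside; x along its length, z up.
- tube_box: plastic box of purple-capped tubes, purple base, clear lid with purple ends, 168 x 60 x 36 mm, bottom of the pile, on the table. Origin at the centre of its underside; x along its length, z up.
- tray_purple: Purple tray, one of four fixed modules side by side in the open dark carry case. 206 x 100 mm outside (x long, y wide), 19 tall, walls and floor 3 thick: inside 200 x 94 mm. The rim stands 16 mm above the inner floor, level with the case wall beside it. Origin: centre of its underside, 3 mm below the inner floor; x along its long side, pointing away from the case handle.
- tray_yellow: Yellow tray, one of four fixed modules side by side in the open dark carry case. 206 x 100 mm outside (x long, y wide), 19 tall, walls and floor 3 thick: inside 200 x 94 mm. The rim stands 16 mm above the inner floor, level with the case wall beside it. Origin: centre of its underside, 3 mm below the inner floor; x along its long side, pointing away from the case handle.
- tray_blue: Blue tray, one of four fixed modules side by side in the open dark carry case. 206 x 100 mm outside (x long, y wide), 19 tall, walls and floor 3 thick: inside 200 x 94 mm. The rim stands 16 mm above the inner floor, level with the case wall beside it. Origin: centre of its underside, 3 mm below the inner floor; x along its long side, pointing away from the case handle.
- foam: Black foam block, red bottom layer, 4th case module: 206 x 100, 22 mm tall; origin, axes as the trays. Cutout for the meter in its centre: floor 5 mm above origin, 17 deep; 88 mm along y (meter's length, either way round); along x 44.5 mm between springy lips, bevelled to 55 at top. Finger scoops at +x and -x: as deep, 44 wide, reaching x = +-60. Fixed vial and pen at its ends, up to 9 mm proud.
- gel_bottle: clear pale blue hand-gel bottle with a round cap, 52 x 36 mm, 122 mm tall, standing near one end of the pile; not to be disturbed. Origin at the centre of its underside.
- specimen_cup: round specimen cup with orange lid, 64 mm across, 64 mm tall, standing near the other end of the pile; not to be disturbed. Origin at the centre of its underside.

How it is judged:
By the outcome, as a careful person would: the job done as asked, in the order asked, and still so for the second after the job is handed in, with the robot touching nothing.
It also fails if it takes over 112 s, if anything falls off the work surface, if the arm or the gripper's body presses on something with over 40 N, if the wrist force passes 120 N, or if a joint passes its speed limit or range.

## Working session

There is one attempt and no reset: what is moved stays moved. The work goes in short steps, Python scripts to look and compute and a shell command to move; the robot and the scene stay as the last step left them, time stands still between calls to the robot, and variables do not carry over. Pictures are saved under pics/ and viewed, at most 18 in all, crops included, and the job is handed in when it is done.

```bash
ls; mkdir -p pics; python3 - <<'E'
from workcell import *
import cv2,numpy as np
for n in ["scene","side","wrist"]:
    c=calibration(n); print(n,{k:(np.round(v,4).tolist() if not isinstance(v,str) else v) for k,v in c.items()})
    cv2.imwrite(f"pics/{n}0.png",capture(n)[:,:,::-1])
s=get_state();print(s)
E
```

```text
pics
scene {'fx': 483.8502, 'fy': 483.8502, 'cx': 314.1134, 'cy': 235.3116, 'position': [1.0666, 0.2715, 0.9009], 'orientation': [0.4101, 0.6543, 1.9971]}
side {'fx': 545.7263, 'fy': 545.7263, 'cx': 325.3551, 'cy': 239.9731, 'position': [0.3983, 0.8763, 0.8715], 'orientation': [0.1095, -1.2556, -2.7417]}
wrist {'fx': 371.6483, 'fy': 371.6483, 'cx': 316.2341, 'cy': 243.6905, 'position': [0.5991, 0.0732, 0.3839], 'orientation': [-0.2629, 0.0013, -0.0016]}
{'clock': 0.15, 'qpos': array([-8.53932224e-02,  1.31010238e-01,  1.48903153e+00, -7.21949275e-06,
        1.52298759e+00, -8.53851367e-02]), 'joint_vel': array([-0.00115521, -0.00197048, -0.00359249, -0.00045613,  0.00085577,
        0.00173557]), 'tau': array([ 8.59073725e-05, -5.60473788e+01, -4.92333663e+01,  7.68201635e-02,
        3.05504061e-02, -1.41810942e-04]), 'tcp_pos': array([5.99562084e-01, 6.11631404e-05, 2.17813625e-01]), 'orientation': array([-2.22067611e+00, -2.22065893e+00,  1.46201534e-03]), 'ft_force': array([ 0.17620268, -0.27840695,  0.04451518]), 'wrist_torque': array([-0.00602546,  0.03900731,  0.00520825]), 'grip_force': 0.0, 'opening': 0.09281622315561654}
```

View pics/scene0.png

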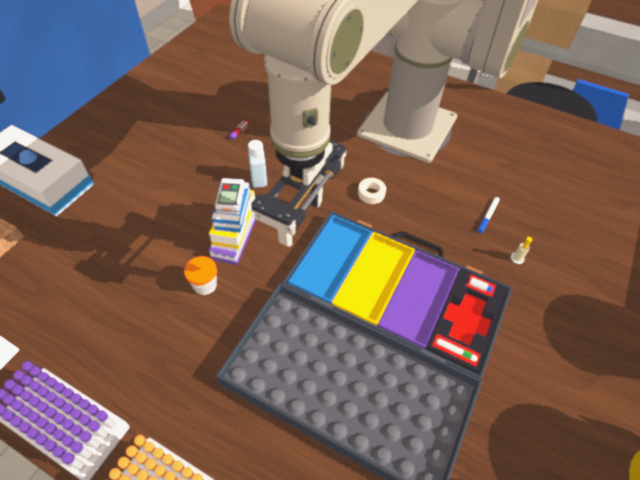

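View pics/side0.png

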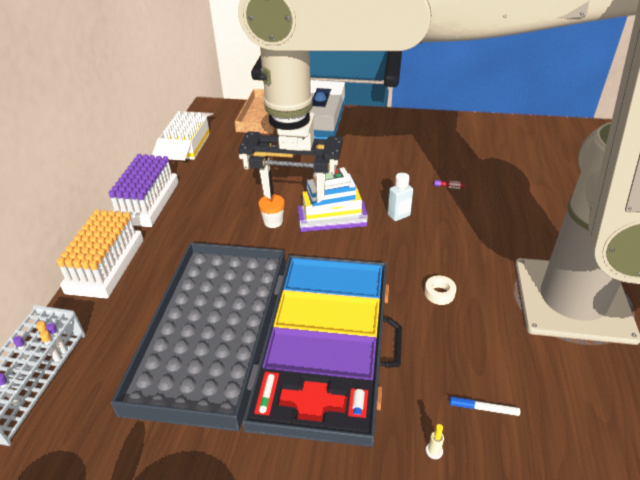

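View pics/wrist0.png

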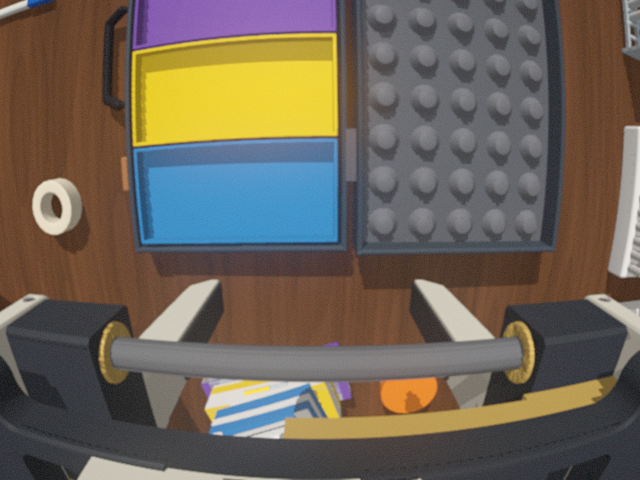

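```bash
cat > lib.py <<'E'
import numpy as np,cv2,json
from scipy.spatial.transform import Rotation as R
from workcell import *
def ray(cal,px,fish=False):
    px=np.atleast_2d(np.asarray(px,float)); u=(px[:,0]-cal["cx"])/cal["fx"]; v=(px[:,1]-cal["cy"])/cal["fy"]
    if fish:
        t=np.hypot(u,v)+1e-9; d=np.c_[u/t*np.sin(t),-v/t*np.sin(t),-np.cos(t)]
    else: d=np.c_[u,-v,-np.ones_like(u)]
    d=R.from_rotvec(cal["orientation"]).apply(d); return np.array(cal["position"]),d/np.linalg.norm(d,axis=1)[:,None]
def plane(cal,px,z,fish=False):
    o,d=ray(cal,px,fish); return o+d*((z-o[2])/d[:,2])[:,None]
def tri(rays):
    A=np.zeros((3,3));b=np.zeros(3)
    for o,d in rays:
        P=np.eye(3)-np.outer(d,d);A+=P;b+=P@o
    x=np.linalg.solve(A,b); return x,[np.linalg.norm((np.eye(3)-np.outer(d,d))@(x-o)) for o,d in rays]
HSV={"purple":((122,70,60),(150,255,255)),"yellow":((22,130,120),(34,255,255)),"blue":((96,120,90),(112,255,255)),"red":((0,180,120),(6,255,255)),"orange":((8,200,180),(18,255,255))}
def blobs(img,col,minarea=60,roi=None):
    m=cv2.inRange(cv2.cvtColor(img,cv2.COLOR_RGB2HSV),*HSV[col])
    if roi: k=np.zeros_like(m);k[roi[1]:roi[3],roi[0]:roi[2]]=1;m=m*k
    cs,_=cv2.findContours(m,cv2.RETR_EXTERNAL,cv2.CHAIN_APPROX_NONE)
    return sorted([c[:,0] for c in cs if cv2.contourArea(c)>minarea],key=lambda c:-cv2.contourArea(c))
def rect(P):
    (c,s,a)=cv2.minAreaRect((P[:,:2]*1000).astype(np.float32)); 
    if s[0]<s[1]: s=s[::-1];a+=90
    return np.round(c,1),np.round(s,1),round((a+90)%180-90,1)
E
python3 - <<'E'
from lib import *
im={n:cv2.imread(f"pics/{n}0.png")[:,:,::-1].copy() for n in["scene","side"]}
rois={"scene":(285,205,480,350),"side":(255,250,395,440)}
for col in["blue","yellow","purple"]:
    q={}
    for n in im:
        b=blobs(im[n],col,500,rois[n])[0];c=calibration(n)
        for z in(.02,.03,.04): print(col,n,z,*rect(plane(c,b,z)))
        e=cv2.boxPoints(cv2.minAreaRect(b.astype(np.float32)))
        ap=cv2.approxPolyDP(b.reshape(-1,1,2),6,True)[:,0]; q[n]=(c,ap)
    # corners matched by plane projection
    a=plane(*q["scene"],.03);s=plane(*q["side"],.03)
    for i,p in enumerate(a):
        j=np.argmin(np.linalg.norm(s-p,axis=1))
        o,d=ray(q["scene"][0],q["scene"][1][i]);o2,d2=ray(q["side"][0],q["side"][1][j])
        x,e=tri([(o,d[0]),(o2,d2[0])]);print("  corner",np.round(x*1000,1),np.round(np.array(e)*1000,1))
E
```

```text
blue scene 0.02 [509.6  24.1] [216.4 103.8] 0.7
blue scene 0.03 [516.   26.9] [213.9 102.6] 0.7
blue scene 0.04 [522.3  29.8] [211.5 101.4] 0.7
blue side 0.02 [515.7  19.4] [211.1 102.8] 0.5
blue side 0.03 [514.3  29.5] [208.6 101.5] 0.5
blue side 0.04 [512.9  39.5] [206.1 100.3] 0.5
  corner [410.4 -19.9  29.1] [1.5 1.5]
  corner [617.  -21.   29.6] [2.8 2.8]
  corner [619.2  74.3  27.1] [1.3 1.3]
  corner [411.6  75.5  26.5] [0.5 0.5]
yellow scene 0.02 [509.2 129.9] [214.6 102.2] 0.6
yellow scene 0.03 [515.5 131.5] [212.2 101. ] 0.6
yellow scene 0.04 [521.8 133.1] [209.8  99.9] 0.6
yellow side 0.02 [514.6 125.5] [210.8 102.1] 0.3
yellow side 0.03 [513.3 134.3] [208.4 100.9] 0.3
yellow side 0.04 [511.9 143.1] [205.9  99.7] 0.3
  corner [410.6  80.3  26.7] [0.6 0.6]
  corner [616.9  82.8  24.8] [0.3 0.3]
  corner [617.6 181.2  30.1] [1.3 1.3]
  corner [410.9 180.5  28.3] [1.7 1.7]
purple scene 0.02 [507.8 235. ] [217.4 103.9] 0.4
purple scene 0.03 [514.1 235.4] [215.  102.7] 0.4
purple scene 0.04 [520.5 235.9] [212.5 101.6] 0.4
purple side 0.02 [513.7 230.6] [212.  103.8] 0.3
purple side 0.03 [512.3 238.2] [209.5 102.6] 0.3
purple side 0.04 [511.  245.8] [207.1 101.3] 0.3
  corner [409.1 184.7  26.6] [0.9 0.9]
  corner [618.  186.7  25.3] [0.2 0.2]
  corner [614.3 285.   23.3] [0.9 0.9]
  corner [409.  284.9  29.6] [1.5 1.5]
```

```bash
python3 - <<'E'
from lib import *
im={n:cv2.imread(f"pics/{n}0.png")[:,:,::-1].copy() for n in["scene","side"]}
S,D=calibration("scene"),calibration("side")
print("meter",plane(S,[[231,190]],.144),plane(D,[[340,180]],.144))
print("cup lid",plane(S,[[201,267]],.064),plane(D,[[271,204]],.064))
print("bottle cap",plane(S,[[256,146]],.122),plane(D,[[402,178]],.122))
b=cv2.resize(im["scene"][130:300,170:290],None,fx=3.5,fy=3.5,interpolation=cv2.INTER_CUBIC)
c=cv2.resize(im["side"][150:250,240:420],None,fx=2.1,fy=2.1,interpolation=cv2.INTER_CUBIC)
o=np.zeros((600,800,3),np.uint8);o[:b.shape[0],:b.shape[1]]=b[:600];o[:c.shape[0],422:422+c.shape[1]]=c[:,:378]
cv2.imwrite("pics/c1.png",o[:,:,::-1])
E
python3 -m crank '[[[-0.1,0,-0.05],[0,0,0]],[[-0.2,0,-0.1],[0,0,0]],[[-0.3,0,-0.15],[0,0,0]],[[-0.4,0,-0.2],[0,0,0]],[[-0.5,0,-0.2],[0,0,0]],[[-0.6,0,-0.2],[0,0,0]],[[-0.6,0,-0.2],[0,0,0]],[[-0.6,0,-0.2],[0,0,0]],[[-0.6,0,-0.2],[0,0,0]]]'
python3 - <<'E'
from lib import *
import pickle
c=calibration("wrist");i=capture("wrist");s=capture("scene");d=capture("side")
pickle.dump((c,i,s,d),open("w1.pkl","wb"));cv2.imwrite("pics/w1.png",i[:,:,::-1]);print(c)
E
```

```text
meter [[ 0.54514258 -0.20011709  0.144     ]] [[ 0.52564495 -0.17585348  0.144     ]]
cup lid [[ 0.69561762 -0.18148703  0.064     ]] [[ 0.6954783  -0.16783668  0.064     ]]
bottle cap [[ 0.38750673 -0.24244187  0.122     ]] [[ 0.38189275 -0.23437203  0.122     ]]
clock: 0.9
tcp_pos: [0.5986, -0.3061, 0.3183]
orientation: [2.227, 2.215, -0.003]
ft_force: [1.0, 0.2, 0.3]
opening: 0.0931
grip_force: 0.0
{'fx': 371.64829954431775, 'fy': 371.64829954431775, 'cx': 316.2340536157947, 'cy': 243.69050925091216, 'position': array([ 0.5984744 , -0.23262256,  0.48435816]), 'orientation': array([-0.26478654,  0.00118703, -0.00728988])}
```

View pics/w1.png

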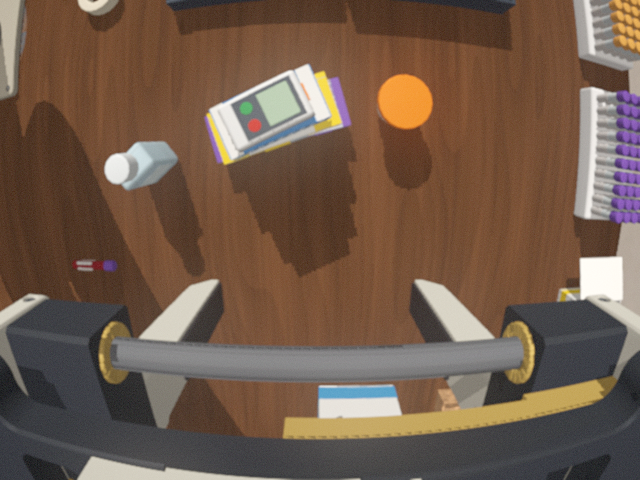

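```bash

python3 -m crank '[[[0.02,-0.05,0.08],[0,0,0]],[[0.04,-0.1,0.16],[0,0,0]],[[0.04,-0.1,0.16],[0,0,0]],[[0.04,-0.1,0.16],[0,0,0]],[[0.04,-0.1,0.16],[0,0,0]]]'
python3 - <<'E'
from lib import *
import pickle
c=calibration("wrist");i=capture("wrist")
pickle.dump((c,i),open("w2.pkl","wb"))
c1,i1,s,d=pickle.load(open("w1.pkl","rb"))
a=cv2.resize(i1[50:180,190:360],None,fx=2.3,fy=2.3,interpolation=cv2.INTER_CUBIC)
b=cv2.resize(i[60:260,170:430],None,fx=2.3*.66,fy=2.3*.66,interpolation=cv2.INTER_CUBIC)
e=cv2.resize(s[160:270,190:280],None,fx=2.5,fy=2.5,interpolation=cv2.INTER_CUBIC)
f=cv2.resize(d[155:235,285:385],None,fx=2.5,fy=2.5,interpolation=cv2.INTER_CUBIC)
o=np.zeros((600,800,3),np.uint8)
for t,(y,x) in((a,(0,0)),(b,(0,400)),(e,(310,0)),(f,(310,400))):
    o[y:y+t.shape[0],x:x+t.shape[1]]=t[:600-y,:800-x]
cv2.imwrite("pics/c2.png",o[:,:,::-1])
E
```

```text
clock: 1.47
tcp_pos: [0.5501, -0.2784, 0.2387]
orientation: [-2.219, -2.223, -0.0]
ft_force: [1.4, -0.2, 1.1]
opening: 0.0926
grip_force: 0.0
```

View pics/c2.png

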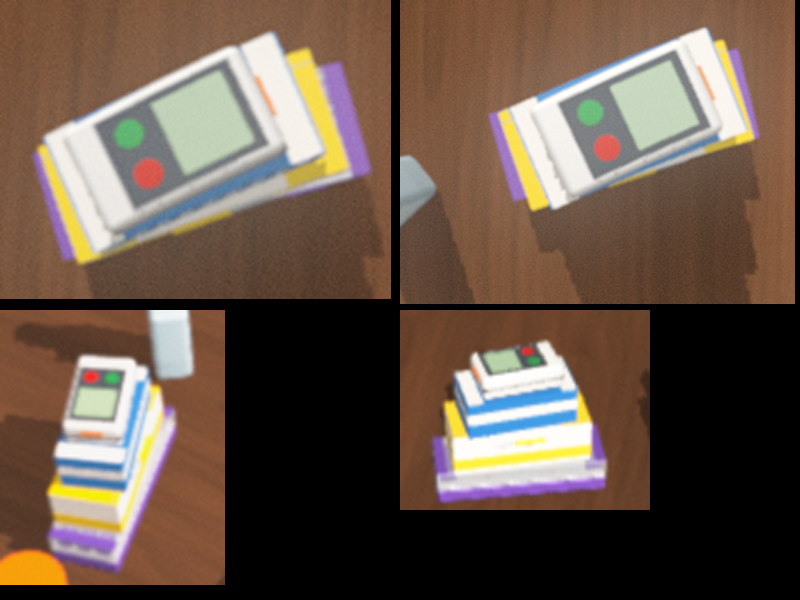

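```bash
cat >> lib.py <<'E'
def hullmask(i,lo,hi,roi):
    m=cv2.inRange(cv2.cvtColor(i,cv2.COLOR_RGB2HSV),lo,hi);k=np.zeros_like(m);k[roi[1]:roi[3],roi[0]:roi[2]]=1
    cs,_=cv2.findContours(m*k,cv2.RETR_EXTERNAL,cv2.CHAIN_APPROX_NONE)
    return max((c[:,0] for c in cs),key=cv2.contourArea)
E
python3 - <<'E'
from lib import *
import pickle
c1,i1,s,d=pickle.load(open("w1.pkl","rb"));c2,i2=pickle.load(open("w2.pkl","rb"))
roi1=(190,50,360,180);roi2=(220,60,410,210)
print(cv2.cvtColor(i2,cv2.COLOR_RGB2HSV)[[120,100,130,120],[281,310,345,400]])
for nm,lo,hi in(("plate",(0,0,40),(179,80,110)),("screen",(40,25,150),(75,90,255)),("green",(55,120,80),(85,255,255))):
    cs=[]
    for c,i,r in((c1,i1,roi1),(c2,i2,roi2)):
        b=hullmask(i,lo,hi,r);cs.append((c,b,cv2.minAreaRect(b.astype(np.float32))[0]))
        print(nm,cs[-1][2],len(b),rect(plane(c,b,.144,True)))
    x,e=tri([tuple(t[0] if t.ndim==2 else t for t in ray(c,p,True)) for c,b,p in cs]);print("  tri",np.round(x*1000,1),np.round(np.array(e)*1000,1))
# top-face corners by hand in view2 crop
b=np.array([[533,106],[690,47],[722,128],[573,193]],float);b[:,0]-=400
P=plane(c2,b/1.518+[170,60],.144,True);print(np.round(P*1000,1),P.mean(0))
# module & cup/bottle
for nm,px in(("cup",[404,101]),("cap",[124,167])):print(nm,plane(c1,[px],.064 if nm=="cup" else .122,True))
E
```

```text
[[ 30   3 255]
 [  0  46 133]
 [ 48  31 216]
 [169  66 142]]
plate (322.1470947265625, 134.0882568359375) 40 (array([ 603.8, -222.4]), array([18.6,  1.1]), 14.0)
plate (299.2514343261719, 186.38436889648438) 32 (array([ 537.4, -233.7]), array([10.7,  2.5]), 8.6)
  tri [ 574.3 -218.4  389.4] [28.1 28.1]
screen (277.70001220703125, 102.90000915527344) 119 (array([ 563.8, -192.7]), array([33. , 30.4]), -64.8)
screen (337.31500244140625, 128.99314880371094) 158 (array([ 564.1, -193.1]), array([32.6, 30.5]), -65.2)
  tri [ 564.  -193.1  145. ] [0.1 0.1]
green (243.00003051757812, 110.00001525878906) 4 (array([ 531.9, -198.1]), array([1.4, 1.3]), -46.9)Traceback (most recent call last):
  File "<stdin>", line 9, in <module>
  File "lib.py", line 30, in hullmask
    return max((c[:,0] for c in cs),key=cv2.contourArea)
ValueError: max() iterable argument is empty
```

```bash
python3 - <<'E'
from lib import *
import pickle
c1,i1,s,d=pickle.load(open("w1.pkl","rb"));c2,i2=pickle.load(open("w2.pkl","rb"))
m=cv2.medianBlur(i2,5)
print(cv2.cvtColor(m,cv2.COLOR_RGB2HSV)[[134,158,120],[295,306,300]])
for nm,px in(("green",[295,134]),("red",[306,158])):print(nm,np.round(plane(c2,px,.145,True)*1000,1))
b=np.array([[533,106],[690,47],[722,128],[573,193]],float);b[:,0]-=400
P=plane(c2,b/1.518+[170,60],.144,True)*1000;print(np.round(P,1),P.mean(0), rect(P/1000))
for nm,px in(("cup",[404,101]),("cap",[124,167])):print(nm,plane(c1,[px],.064 if nm=="cup" else .122,True))
# layers below: needle yellow, tube purple ends in view 2
for col,z in(("yellow",.08),("purple",.036)):
    for c,i,r in((c1,i1,(190,50,360,180)),(c2,i2,(220,60,410,220))):
        bs=blobs(i,col,15,r);P=plane(c,np.vstack(bs),z,True);print(col,rect(P))
bs=blobs(i2,"blue",15,(220,60,410,220));P=plane(c2,np.vstack(bs),.12,True);print("blue",rect(P))
E
```

```text
[[ 66 108 189]
 [  2 156 223]
 [105  15 132]]
green [[ 534.7 -196.8  145. ]]
red [[ 542.3 -213.6  145. ]]
[[ 508.5 -193.2  144. ]
 [ 580.4 -165.8  144. ]
 [ 595.5 -203.3  144. ]
 [ 526.6 -234.1  144. ]] [ 552.76705211 -199.11583367  144.        ] (array([ 552.7, -198.1]), array([76.9, 44.7]), 23.9)
cup [[ 0.69810221 -0.18001214  0.064     ]]
cap [[ 0.39393934 -0.24491176  0.122     ]]
yellow (array([ 551.9, -201.9]), array([137.3,  64.6]), 18.5)
yellow (array([ 551.6, -201. ]), array([137.4,  61.2]), 18.3)
purple (array([ 550.6, -199.8]), array([168.9,  61.2]), 14.9)
purple (array([ 550.5, -199.7]), array([168.8,  60.3]), 14.9)Traceback (most recent call last):
  File "<stdin>", line 14, in <module>
    return _nx.concatenate(arrs, 0, dtype=dtype, casting=casting)
           ~~~~~~~~~~~~~~~^^^^^^^^^^^^^^^^^^^^^^^^^^^^^^^^^^^^^^^
ValueError: need at least one array to concatenate
```

```bash

python3 -m crank '[[[0.08,0.003,0.07],[0,0,0.08]],[[0.163,0.005,0.138],[0,0,0.16]],[[0.163,0.005,0.138],[0,0,0.24]],[[0.163,0.005,0.138],[0,0,0.32]],[[0.163,0.005,0.138],[0,0,0.4]],[[0.163,0.005,0.138],[0,0,0.48]],[[0.163,0.005,0.138],[0,0,0.56]],[[0.163,0.005,0.138],[0,0,0.64]],[[0.163,0.005,0.138],[0,0,0.72]],[[0.163,0.005,0.138],[0,0,0.72]]]'
python3 -m crank '[[[0,0,0],[0,0,0]],[[0,0,0],[0,0,0]]]'
python3 - <<'E'
from lib import *
s=get_state();M=R.from_rotvec(s["orientation"]).as_matrix();print(s["qpos"],np.round(M,3),np.degrees(np.arctan2(M[1,1],M[0,1])))
c=calibration("wrist");i=capture("wrist");cv2.imwrite("pics/w3.png",i[:,:,::-1])
E
```

```text
clock: 2.35
tcp_pos: [0.5553, -0.1991, 0.173]
orientation: [3.065, 0.676, 0.007]
ft_force: [0.3, -1.0, 0.2]
opening: 0.0934
grip_force: 0.0
clock: 2.52
tcp_pos: [0.5539, -0.1988, 0.1713]
orientation: [3.063, 0.692, 0.004]
ft_force: [0.4, 0.7, -0.4]
opening: 0.0932
grip_force: 0.0
[-4.31671192e-01  1.22704802e-01  1.58331902e+00  6.54784944e-05
  1.43277635e+00  6.94667220e-01] [[ 0.903  0.43   0.003]
 [ 0.43  -0.903 -0.001]
 [ 0.002  0.002 -1.   ]] -64.53505901646308
```

View pics/w3.png

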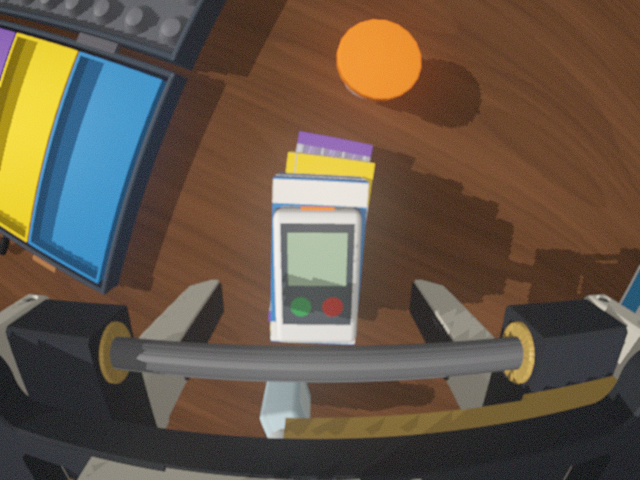

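```bash

python3 -m crank '[[[0,0,0.04],[0,0,0]],[[0,0,0.08],[0,0,0]],[[0,0,0.092],[0,0,0]],[[0,0,0.092],[0,0,0]]]'
python3 -m crank '[[[0,0,0],[0,0,0]],[[0,0,0],[0,0,0]],[[0,0,0],[0,0,0]],[[0,0,0],[0,0,0]],[[0,0,0],[0,0,0]],[[0,0,0],[0,0,0]],[[0,0,0],[0,0,0]]]' -1 30
```

```text
clock: 2.9
tcp_pos: [0.5511, -0.1978, 0.1215]
orientation: [-3.063, -0.687, 0.005]
ft_force: [-0.3, 1.2, -0.0]
opening: 0.0928
grip_force: 0.0
clock: 3.48
tcp_pos: [0.5526, -0.1985, 0.1239]
orientation: [3.066, 0.685, 0.0]
ft_force: [0.1, -0.3, -0.9]
opening: 0.0511
grip_force: 0.0
```

```bash

python3 -m crank '[[[0,0,0],[0,0,0]],[[0,0,0],[0,0,0]],[[0,0,-0.03],[0,0,0]],[[0,0,-0.08],[0,0,0]],[[0,0,-0.15],[0,0,0]],[[0,0,-0.2],[0,0,0]],[[0,0,-0.2],[0,0,0]]]'
python3 - <<'E'
from lib import *
S=calibration("scene")
i={n:capture(n) for n in("scene","side")}
for n in i:
    c=calibration(n)
    roi={"scene":(430,260,520,375),"side":(240,360,380,440)}[n]
    bs=blobs(i[n],"red",30,roi)
    for b in bs[:3]:print(n,cv2.contourArea(b),b.mean(0),b.min(0),b.max(0))
o=np.zeros((480,800,3),np.uint8)
a=cv2.resize(i["scene"][250:380,420:520],None,fx=3.6,fy=3.6,interpolation=cv2.INTER_CUBIC);o[:a.shape[0],:a.shape[1]]=a
b=cv2.resize(i["side"][360:445,240:385],None,fx=2.9,fy=2.9,interpolation=cv2.INTER_CUBIC);o[:b.shape[0],370:370+b.shape[1]]=b[:,:430]
p=cv2.resize(i["scene"][140:300,180:300],None,fx=1.5,fy=1.5);o[250:250+p.shape[0],400:400+p.shape[1]]=p[:230]
cv2.imwrite("pics/c4.png",o[:,:,::-1])
E
```

```text
clock: 4.07
tcp_pos: [0.5552, -0.1997, 0.2306]
orientation: [3.06, 0.684, 0.012]
ft_force: [0.3, -0.3, -0.4]
opening: 0.0478
grip_force: 30.0
scene 1366.0 [467.2987013  319.00649351] [444 294] [490 344]
scene 94.0 [454.54255319 354.14893617] [433 341] [477 365]
scene 71.0 [457.44791667 344.67708333] [435 335] [479 358]
side 1557.0 [312.5        400.43548387] [279 381] [346 420]
side 204.0 [266.34693878 393.6377551 ] [254 372] [278 414]
side 114.5 [357.83703704 404.43703704] [348 389] [367 417]
```

View pics/c4.png

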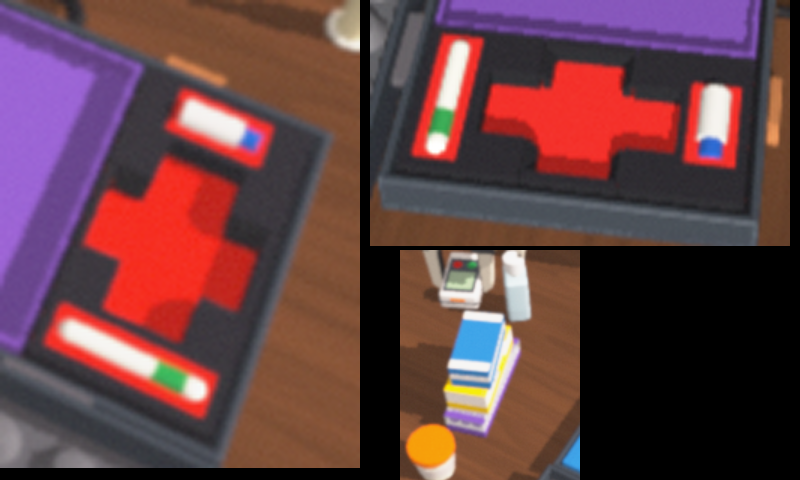

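```bash

python3 -m crank '[[[0.026,-0.07,-0.03],[0,0,-0.07]],[[0.052,-0.14,-0.06],[0,0,-0.145]],[[0.08,-0.21,-0.06],[0,0,-0.22]],[[0.105,-0.282,-0.06],[0,0,-0.29]],[[0.131,-0.353,-0.06],[0,0,-0.37]],[[0.157,-0.423,-0.06],[0,0,-0.44]],[[0.183,-0.494,-0.06],[0,0,-0.51]],[[0.209,-0.565,-0.06],[0,0,-0.58]],[[0.235,-0.635,-0.06],[0,0,-0.65]],[[0.262,-0.706,-0.06],[0,0,-0.72]]]'
python3 -m crank '[[[0.07,-0.005,0],[0,0,0]],[[0.14,-0.01,0],[0,0,0]],[[0.187,-0.016,0],[0,0,0]],[[0.187,-0.016,0],[0,0,0]],[[0.187,-0.016,0],[0,0,0]],[[0.187,-0.016,0],[0,0,0]]]'
python3 - <<'E'
from lib import *
import pickle
s=get_state();M=R.from_rotvec(s["orientation"]).as_matrix();print(s["tcp_pos"],np.degrees(np.arctan2(M[1,1],M[0,1])))
c=calibration("wrist");i=capture("wrist");cv2.imwrite("pics/w5.png",i[:,:,::-1]);pickle.dump((c,i),open("w5.pkl","wb"))
E
```

```text
clock: 5.0
tcp_pos: [0.5191, 0.1782, 0.2511]
orientation: [-2.214, -2.226, 0.005]
ft_force: [1.2, -0.2, -1.4]
opening: 0.0479
grip_force: 30.0
clock: 5.5
tcp_pos: [0.512, 0.2695, 0.2517]
orientation: [-2.221, -2.221, 0.005]
ft_force: [0.2, -0.3, -1.2]
opening: 0.0478
grip_force: 30.0
[0.51203815 0.2694976  0.25169857] 0.018557738710432693
```

View pics/w5.png

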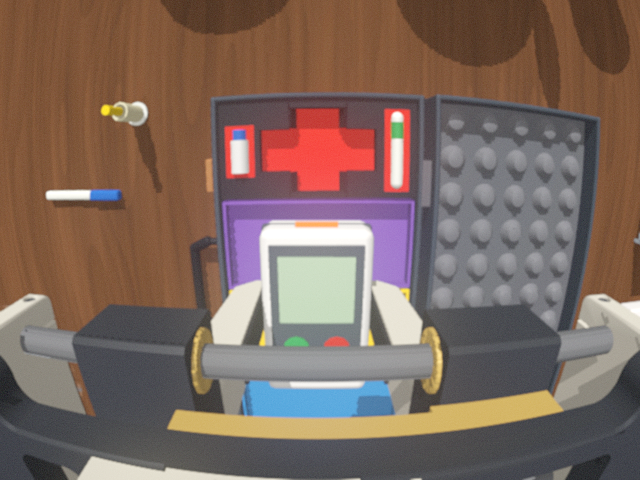

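```bash
python3 - <<'E'
from lib import *
import pickle
c,i=pickle.load(open("w5.pkl","rb"));print(c["position"])
b=blobs(i,"red",300,(255,90,380,200))[0];print(b.min(0),b.max(0))
for z in(.013,.022,.03):
    P=plane(c,b,z,True)*1000;print(z,P.min(0),P.max(0),(P.min(0)+P.max(0))/2,P.mean(0))
S,D=calibration("scene"),calibration("side")
for nm in("scene","side"):
    r={"scene":(430,260,520,375),"side":(240,360,380,440)}[nm]
    q=blobs(capture(nm),"red",300,r)[0];print(nm,rect(plane(calibration(nm),q,.013)))
# module rim outlines: foam outer corners + purple tray in wrist view
m=blobs(i,"purple",100,(215,195,420,300))[0]
for z in(.027,.03):
  P=plane(c,m,z,True)*1000;print("purple",P.min(0),P.max(0))
# case inner corners around foam by hand
print(plane(c,[[219,102],[419,101],[222,200],[417,200]],.027,True)*1000)
E
```

```text
[0.51175164 0.34292466 0.41779343]
[265 109] [372 176]
0.013 [455.13733269 309.4507155   13.        ] [571.656538   382.74190252  13.        ] [513.39693534 346.09630901  13.        ] [517.67144062 339.85937088  13.        ]
0.022 [456.39607054 310.1949605   22.        ] [570.3246388  381.85662333  22.        ] [513.36035467 346.02579191  22.        ] [517.53982247 339.92752313  22.        ]
0.03 [457.51494863 310.8565116   30.        ] [569.14072841 381.06970849  30.        ] [513.32783852 345.96311005  30.        ] [517.42282856 339.98810291  30.        ]
scene (array([504.9, 337.3]), array([111.6,  88.6]), 1.4)
side (array([512.7, 330.9]), array([120.1,  78.7]), 1.4)
purple [407.27341269 184.09002026  27.        ] [618.58395146 288.6392448   27.        ]
purple [408.07545969 185.30934454  30.        ] [617.76383296 289.05597709  30.        ]
[[408.16816681 392.30817384  27.        ]
 [619.78575739 393.46836478  27.        ]
 [408.68518503 286.16266427  27.        ]
 [620.25662168 286.09111258  27.        ]]
```

```bash
python3 - <<'E'
from lib import *
import pickle
c,i=pickle.load(open("w5.pkl","rb"))
m=cv2.inRange(cv2.cvtColor(i,cv2.COLOR_RGB2HSV),(0,150,70),(8,255,255))|cv2.inRange(cv2.cvtColor(i,cv2.COLOR_RGB2HSV),(172,150,70),(179,255,255))
k=np.zeros_like(m);k[100:200,258:380]=1;m*=k
cs,_=cv2.findContours(m,cv2.RETR_EXTERNAL,cv2.CHAIN_APPROX_NONE);b=max(cs,key=cv2.contourArea)[:,0]
print(b.min(0),b.max(0))
ap=cv2.approxPolyDP(b.reshape(-1,1,2),4,True)[:,0]
P=plane(c,b,.02,True)*1000;print(P.min(0),P.max(0),(P.min(0)+P.max(0))/2)
Q=plane(c,ap,.02,True)*1000
for a,q in zip(ap,Q):print(a,np.round(q[:2],1))
E
```

```text
[261 108] [374 190]
[451.99444405 294.88768646  20.        ] [572.83601035 383.15258616  20.        ] [512.4152272  339.02013631  20.        ]
[261 131] [452.2 359.2]
[263 170] [453.7 317.1]
[295 171] [488.2 315.5]
[300 190] [493.4 294.9]
[338 189] [534.2 296. ]
[340 171] [536.2 315.5]
[374 168] [572.8 319.2]
[374 131] [572.3 359.2]
[339 127] [534.9 362.7]
[337 108] [532.8 383.1]
[295 109] [488.6 382.1]
[295 128] [488.5 361.7]
```

```bash

python3 -m crank '[[[0.07,0,0],[0,0,0]],[[0.139,0,0.06],[0,0,0]],[[0.139,0,0.14],[0,0,0]],[[0.139,0,0.22],[0,0,0]],[[0.139,0,0.3],[0,0,0]],[[0.139,0,0.36],[0,0,0]],[[0.139,0,0.4],[0,0,0]],[[0.139,0,0.4],[0,0,0]],[[0.139,0,0.4],[0,0,0]]]' - 60
python3 - <<'E'
from lib import *
import pickle
c=calibration("wrist");i=capture("wrist");print(get_state()["tcp_pos"])
a=capture("side")[330:450,230:400];b=capture("scene")[230:390,400:530]
o=np.zeros((480,800,3),np.uint8);o[:360,:510]=cv2.resize(a,(510,360));t=cv2.resize(b,(286,352));o[:352,512:798]=t
cv2.imwrite("pics/c6.png",o[:,:,::-1]);cv2.imwrite("pics/w6.png",i[:,:,::-1])
E
```

```text
clock: 6.4
tcp_pos: [0.5121, 0.3383, 0.0526]
orientation: [-2.222, -2.219, 0.004]
ft_force: [-0.3, -0.1, -0.7]
opening: 0.0476
grip_force: 60.0
[0.51359558 0.33929897 0.05479322]
```

View pics/c6.png

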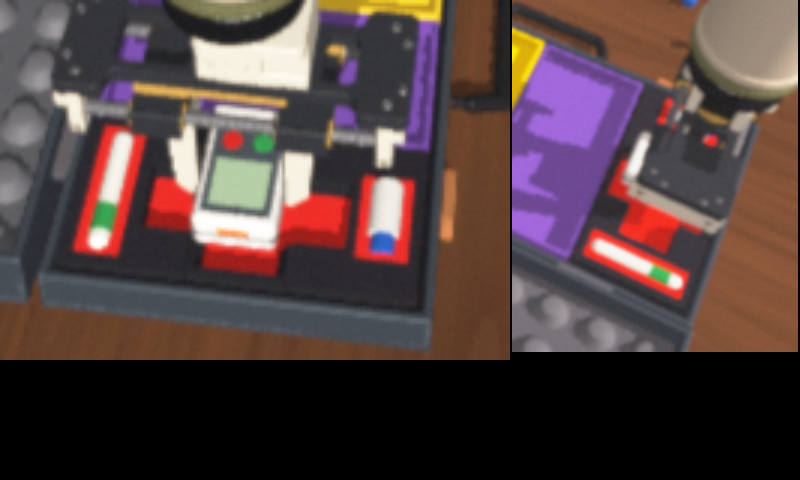

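```bash

python3 -m crank '[[[0,0,0.02],[0,0,0]],[[0,0,0.036],[0,0,0]],[[0,0,0.04],[0,0,0]],[[0,0,0.044],[0,0,0]],[[0,0,0.048],[0,0,0]],[[0,0,0.048],[0,0,0]]]'
python3 -m crank '[[[0,0,0.004],[0,0,0]],[[0,0,0.008],[0,0,0]],[[0,0,0.012],[0,0,0]],[[0,0,0.012],[0,0,0]]]'
python3 -m crank '[[[0,0,0.003],[0,0,0]],[[0,0,0.006],[0,0,0]],[[0,0,0.008],[0,0,0]],[[0,0,0.008],[0,0,0]]]'
```

```text
clock: 7.05
tcp_pos: [0.513, 0.3399, 0.0301]
orientation: [2.221, 2.221, 0.001]
ft_force: [-1.4, -1.1, 2.4]
opening: 0.0479
grip_force: 60.0
clock: 7.38
tcp_pos: [0.513, 0.3403, 0.0242]
orientation: [-2.221, -2.222, -0.002]
ft_force: [-0.1, 0.9, 2.8]
opening: 0.0476
grip_force: 60.0
clock: 7.72
tcp_pos: [0.5131, 0.3401, 0.0208]
orientation: [2.221, 2.222, 0.001]
ft_force: [-4.4, -0.4, 12.4]
opening: 0.0476
grip_force: 60.0
```

Lip resistance is showing (12 N); keep pressing in small steps.

```bash

python3 -m crank '[[[0,0,0.002],[0,0,0]],[[0,0,0.004],[0,0,0]],[[0,0,0.004],[0,0,0]]]'
python3 -m crank '[[[0,0,0.002],[0,0,0]],[[0,0,0.004],[0,0,0]],[[0,0,0.004],[0,0,0]]]'
python3 -m crank '[[[0,0,0.002],[0,0,0]],[[0,0,0.002],[0,0,0]]]'
```

```text
clock: 7.97
tcp_pos: [0.5131, 0.3402, 0.0208]
orientation: [2.221, 2.222, 0.001]
ft_force: [-12.4, -5.1, 28.4]
opening: 0.0474
grip_force: 60.0
clock: 8.22
tcp_pos: [0.5131, 0.3402, 0.0207]
orientation: [2.221, 2.222, 0.001]
ft_force: [-21.4, -10.0, 44.1]
opening: 0.0477
grip_force: 60.0
clock: 8.38
tcp_pos: [0.5131, 0.3402, 0.0207]
orientation: [2.221, 2.222, 0.0]
ft_force: [-24.1, -12.0, 52.3]
opening: 0.0475
grip_force: 60.0
```

```bash

python3 -m crank '[[[0,0,-0.006],[0,0,0]],[[0,0,-0.009],[0,0,0]],[[0,0,-0.009],[0,0,0]]]'
python3 -m crank '[[[0,0,0],[0,0,0]],[[0,0,0],[0,0,0]],[[0,0,0],[0,0,0]]]' 0.2
python3 -m crank '[[[0,0,-0.05],[0,0,0]],[[0,0,-0.12],[0,0,0]],[[-0.07,0,-0.2],[0,0,0]],[[-0.12,0,-0.28],[0,0,0]],[[-0.12,0,-0.28],[0,0,0]],[[-0.12,0,-0.28],[0,0,0]]]'
python3 - <<'E'
from lib import *
import pickle
c=calibration("wrist");i=capture("wrist");d=capture("side");pickle.dump((c,i,d),open("w7.pkl","wb"))
a=d[330:450,230:400];b=i[120:320,200:440]
o=np.zeros((480,800,3),np.uint8);o[:282,:400]=cv2.resize(a,(400,282));t=cv2.resize(b,(400,333));o[:333,400:800]=t
cv2.imwrite("pics/c7.png",o[:,:,::-1])
E
```

```text
clock: 8.63
tcp_pos: [0.5131, 0.3401, 0.0208]
orientation: [2.221, 2.221, 0.002]
ft_force: [-6.0, -1.0, 15.7]
opening: 0.0476
grip_force: 60.0
clock: 8.88
tcp_pos: [0.5124, 0.3394, 0.0184]
orientation: [-2.222, -2.221, 0.001]
ft_force: [0.0, -0.4, -0.3]
opening: 0.0552
grip_force: 0.0
clock: 9.38
tcp_pos: [0.5156, 0.2789, 0.1638]
orientation: [2.222, 2.217, 0.01]
ft_force: [-0.3, -0.4, 1.0]
opening: 0.0555
grip_force: 0.0
```

View pics/c7.png

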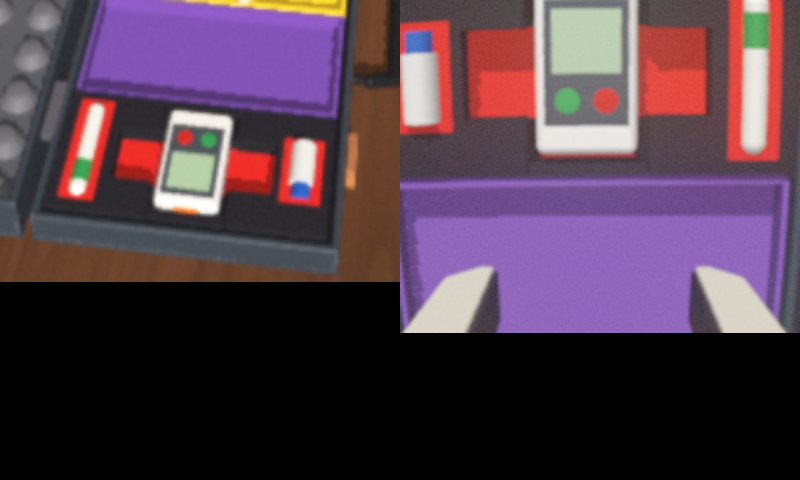

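```bash

python3 -m crank '[[[0.06,0,0],[0,0,0]],[[0.12,0,0],[0,0,0]],[[0.12,0,0],[0,0,0]],[[0.12,0,0.05],[0,0,0]],[[0.12,0,0.1],[0,0,0]],[[0.12,0,0.15],[0,0,0]],[[0.12,0,0.18],[0,0,0]],[[0.12,0,0.21],[0,0,0]],[[0.12,0,0.21],[0,0,0]],[[0.12,0,0.21],[0,0,0]]]' -1 20
python3 -m crank '[[[0,0,0.005],[0,0,0]],[[0,0,0.01],[0,0,0]],[[0,0,0.014],[0,0,0]],[[0,0,0.018],[0,0,0]],[[0,0,0.022],[0,0,0]],[[0,0,0.022],[0,0,0]]]'
```

```text
clock: 10.32
tcp_pos: [0.5104, 0.339, 0.0509]
orientation: [-2.22, -2.221, 0.009]
ft_force: [0.5, 0.1, 0.2]
opening: 0.0008
grip_force: 0.0
clock: 10.82
tcp_pos: [0.5127, 0.3396, 0.0429]
orientation: [-2.222, -2.221, 0.0]
ft_force: [-0.7, -0.1, -0.8]
opening: 0.0007
grip_force: 0.0
```

```bash

python3 -m crank '[[[0,0,0.003],[0,0,0]],[[0,0,0.006],[0,0,0]],[[0,0,0.008],[0,0,0]],[[0,0,0.008],[0,0,0]]]'
python3 -m crank '[[[0,0,0.002],[0,0,0]],[[0,0,0.004],[0,0,0]],[[0,0,0.006],[0,0,0]],[[0,0,0.006],[0,0,0]]]'
```

```text
clock: 11.15
tcp_pos: [0.513, 0.3398, 0.0413]
orientation: [2.221, 2.221, 0.001]
ft_force: [-6.7, -4.2, 15.7]
opening: 0.0005
grip_force: 7.9
clock: 11.48
tcp_pos: [0.5131, 0.3399, 0.0411]
orientation: [2.221, 2.221, 0.001]
ft_force: [-18.3, -10.7, 38.5]
opening: 0.0003
grip_force: 19.2
```

```bash

python3 -m crank '[[[0,0,-0.03],[0,0,0]],[[0.035,0.05,-0.03],[0,0,0]],[[0.066,0.09,-0.03],[0,0,0]],[[0.066,0.09,-0.03],[0,0,0]],[[0.066,0.09,-0.004],[0,0,0]],[[0.066,0.09,-0.004],[0,0,0]],[[0.066,0.09,-0.004],[0,0,0]]]'
python3 -m crank '[[[0,0,0.002],[0,0,0]],[[0,0,0.004],[0,0,0]],[[0,0,0.006],[0,0,0]],[[0,0,0.006],[0,0,0]],[[0,0,0.006],[0,0,0]]]'
python3 -m crank '[[[0,0,0.002],[0,0,0]],[[0,0,0.004],[0,0,0]],[[0,0,0.004],[0,0,0]]]'
```

```text
clock: 12.07
tcp_pos: [0.5558, 0.3715, 0.0359]
orientation: [-2.221, -2.221, 0.006]
ft_force: [-0.3, -0.1, -0.1]
opening: 0.0007
grip_force: 0.0
clock: 12.48
tcp_pos: [0.5577, 0.3727, 0.0354]
orientation: [2.221, 2.221, 0.0]
ft_force: [0.1, -1.1, 0.3]
opening: 0.0006
grip_force: 0.0
clock: 12.73
tcp_pos: [0.558, 0.3728, 0.0343]
orientation: [2.221, 2.221, 0.001]
ft_force: [-3.6, -2.2, 6.2]
opening: 0.0005
grip_force: 3.8
```

```bash

python3 -m crank '[[[0,0,-0.08],[0,0,0]],[[0,0,-0.16],[0,0,0]],[[-0.06,0,-0.22],[0,0,0]],[[-0.13,0,-0.26],[0,0,0.08]],[[-0.2,0,-0.3],[0,0,0.15]],[[-0.27,0,-0.34],[0,0,0.22]],[[-0.34,0,-0.38],[0,0,0.29]],[[-0.42,0,-0.38],[0,0,0.36]],[[-0.5,0,-0.38],[0,0,0.43]],[[-0.58,0,-0.38],[0,0,0.5]]]' 1 20
python3 - <<'E'
from lib import *
s=get_state();M=R.from_rotvec(s["orientation"]).as_matrix();print(s["tcp_pos"],s["qpos"])
t=np.array([.552,-.199,.225]);print(M.T@(t-s["tcp_pos"])/.5,np.degrees(np.arctan2(M[1,1],M[0,1])))
E
```

```text
clock: 13.57
tcp_pos: [0.5578, 0.0811, 0.2241]
orientation: [2.905, 1.195, 0.003]
ft_force: [0.8, -0.1, 0.2]
opening: 0.0623
grip_force: 0.0
[0.55780558 0.08105994 0.22411639] [ 5.33547769e-02  2.81641960e-02  1.58590292e+00 -7.65826822e-06
  1.52560926e+00  8.43751201e-01]
[-0.40232881  0.38987222 -0.0018424 ] -45.286412129131605
```

```bash

python3 -m crank '[[[-0.058,0.056,0],[0,0,0.07]],[[-0.115,0.112,0],[0,0,0.14]],[[-0.173,0.168,0],[0,0,0.2]],[[-0.23,0.224,0],[0,0,0.25]],[[-0.29,0.28,0],[0,0,0.25]],[[-0.347,0.336,0],[0,0,0.25]],[[-0.404,0.392,0],[0,0,0.25]],[[-0.404,0.392,0],[0,0,0.25]],[[-0.404,0.392,0],[0,0,0.25]],[[-0.404,0.392,0],[0,0,0.25]]]'
cat > look.py <<'E'
# outline of the carton below the gripper: blue/yellow/purple extents projected on the top plane
from lib import *
import sys
col,z,nm=sys.argv[1],float(sys.argv[2]),sys.argv[3]
s=get_state();M=R.from_rotvec(s["orientation"]).as_matrix();c=calibration("wrist");i=capture("wrist")
print("tcp",s["tcp_pos"],"tool y deg",np.degrees(np.arctan2(M[1,1],M[0,1])))
bs=blobs(i,col,12,(225,100,410,345))
P=plane(c,np.vstack(bs),z,True);print(col,rect(P),len(bs))
o=i[60:420,160:480].copy();cv2.imwrite(f"pics/{nm}.png",cv2.resize(o,None,fx=1.5,fy=1.5)[:,:,::-1]);cv2.imwrite(f"pics/{nm}_full.png",i[:,:,::-1])
E
python3 look.py blue .12 w8
```

```text
clock: 14.4
tcp_pos: [0.5534, -0.1984, 0.223]
orientation: [-3.081, -0.612, 0.0]
ft_force: [-0.3, 1.8, -0.5]
opening: 0.0924
grip_force: 0.0
tcp [ 0.55340961 -0.19841243  0.22300878] tool y deg -67.54503206781075
blue (array([ 552. , -198.4]), array([75.2, 55.8]), 22.4) 1
```

View pics/w8.png

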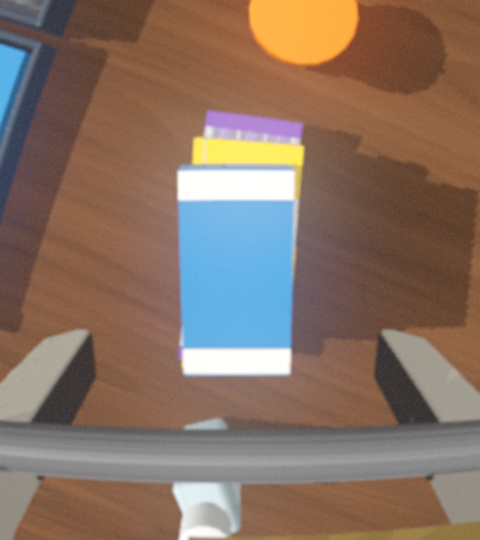

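```bash

python3 -m crank '[[[0,0,0.08],[0,0,0]],[[0,0,0.16],[0,0,0]],[[0,0,0.22],[0,0,0]],[[0,0,0.248],[0,0,0]],[[0,0,0.248],[0,0,0]],[[0,0,0.248],[0,0,0]]]'
python3 -m crank '[[[0,0,0],[0,0,0]],[[0,0,0],[0,0,0]],[[0,0,0],[0,0,0]],[[0,0,0],[0,0,0]],[[0,0,0],[0,0,0]],[[0,0,0],[0,0,0]],[[0,0,0],[0,0,0]],[[0,0,0],[0,0,0]]]' -1 25
python3 -m crank '[[[0,0,-0.02],[0,0,0]],[[0,0,-0.05],[0,0,0]],[[0,0,-0.12],[0,0,0]],[[0,0,-0.2],[0,0,0]],[[0,0,-0.24],[0,0,0]],[[0,0,-0.24],[0,0,0]]]'
python3 - <<'E'
from lib import *
s=get_state();M=R.from_rotvec(s["orientation"]).as_matrix();print(s["tcp_pos"],s["qpos"])
t=np.array([.515,.029,s["tcp_pos"][2]]);print(M.T@(t-s["tcp_pos"])/.5,np.degrees(np.arctan2(M[1,1],M[0,1])))
E
```

```text
clock: 14.95
tcp_pos: [0.5532, -0.1969, 0.0987]
orientation: [-3.079, -0.616, 0.002]
ft_force: [0.4, -0.1, 1.8]
opening: 0.093
grip_force: 0.0
clock: 15.62
tcp_pos: [0.5537, -0.1989, 0.0995]
orientation: [3.081, 0.613, 0.001]
ft_force: [-1.1, 0.6, 3.4]
opening: 0.0556
grip_force: 25.0
clock: 16.12
tcp_pos: [0.5564, -0.2, 0.2267]
orientation: [3.075, 0.612, 0.013]
ft_force: [0.8, -2.0, -0.2]
opening: 0.0561
grip_force: 25.0
[ 0.55635347 -0.19999964  0.22673801] [-4.31844435e-01  9.29456650e-02  1.51376674e+00  5.60432609e-05
  1.52455103e+00  7.46222621e-01]
[ 0.09887981 -0.45477366 -0.00273452] -67.49992699312138
```

```bash

python3 -m crank '[[[0.02,-0.075,0],[0,0,0.06]],[[0.035,-0.15,0],[0,0,0.12]],[[0.052,-0.225,0],[0,0,0.18]],[[0.07,-0.3,0],[0,0,0.25]],[[0.087,-0.375,0],[0,0,0.25]],[[0.1045,-0.45,0],[0,0,0.25]],[[0.1045,-0.45,0],[0,0,0.25]],[[0.1045,-0.45,0],[0,0,0.25]]]'
python3 -m crank '[[[0,0,0.08],[0,0,0]],[[0,0,0.16],[0,0,0]],[[0,0,0.24],[0,0,0]],[[0,0,0.3],[0,0,0]],[[0,0,0.33],[0,0,0]],[[0,0,0.344],[0,0,0]],[[0,0,0.352],[0,0,0]],[[0,0,0.352],[0,0,0]],[[0,0,0.352],[0,0,0]]]'
python3 - <<'E'
from lib import *
s=get_state();M=R.from_rotvec(s["orientation"]).as_matrix();print(s["tcp_pos"],np.degrees(np.arctan2(M[1,1],M[0,1])))
a=capture("side")[220:350,230:420];b=capture("scene")[180:340,270:430]
o=np.zeros((400,800,3),np.uint8);o[:274,:400]=cv2.resize(a,(400,274));o[:400,400:]=cv2.resize(b,(400,400))
cv2.imwrite("pics/c9.png",o[:,:,::-1])
E
```

```text
clock: 16.78
tcp_pos: [0.5149, 0.031, 0.2186]
orientation: [-3.142, -0.006, 0.002]
ft_force: [0.3, 0.2, -1.2]
opening: 0.0557
grip_force: 25.0
clock: 17.53
tcp_pos: [0.5169, 0.0286, 0.0445]
orientation: [3.141, -0.001, 0.003]
ft_force: [-0.1, 1.0, -0.7]
opening: 0.0559
grip_force: 25.0
[0.51687742 0.02856794 0.04451625] -90.03616120830132
```

View pics/c9.png

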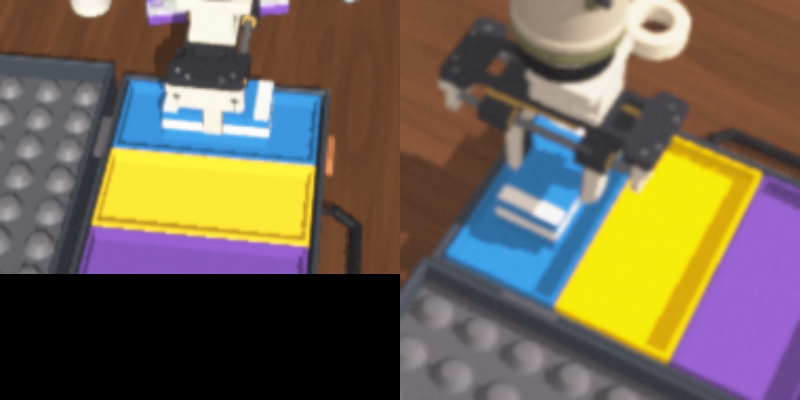

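```bash

python3 -m crank '[[[0,0,0.006],[0,0,0]],[[0,0,0.011],[0,0,0]],[[0,0,0.014],[0,0,0]],[[0,0,0.016],[0,0,0]],[[0,0,0.016],[0,0,0]]]'
python3 -m crank '[[[0,0,0.001],[0,0,0]],[[0,0,0.002],[0,0,0]],[[0,0,0.002],[0,0,0]]]'
```

```text
clock: 18.05
tcp_pos: [0.5154, 0.0292, 0.0348]
orientation: [-3.142, -0.0, 0.001]
ft_force: [-1.0, -0.7, -1.3]
opening: 0.0559
grip_force: 25.0
clock: 18.3
tcp_pos: [0.5158, 0.0292, 0.0345]
orientation: [-3.142, -0.0, -0.0]
ft_force: [-2.8, 0.1, 3.0]
opening: 0.0557
grip_force: 25.0
```

```bash

python3 -m crank '[[[0,0,0],[0,0,0]],[[0,0,0],[0,0,0]],[[0,0,0],[0,0,0]],[[0,0,0],[0,0,0]],[[0,0,-0.03],[0,0,0]],[[0,0,-0.08],[0,0,0]],[[0,0,-0.16],[0,0,0]]]' 0.45
python3 -m crank '[[[0,0.06,-0.08],[0,0,-0.05]],[[0.02,0.12,-0.15],[0,0,-0.1]],[[0.03,0.2,-0.15],[0,0,-0.15]],[[0.04,0.28,-0.15],[0,0,-0.204]],[[0.06,0.36,-0.15],[0,0,-0.204]],[[0.073,0.42,-0.15],[0,0,-0.204]],[[0.073,0.46,-0.15],[0,0,-0.204]],[[0.073,0.46,-0.15],[0,0,-0.204]],[[0.073,0.46,-0.15],[0,0,-0.204]]]' 1
python3 look.py yellow .08 w10
```

```text
clock: 18.88
tcp_pos: [0.5123, 0.0292, 0.1109]
orientation: [-3.141, 0.0, 0.012]
ft_force: [1.4, -0.4, 0.1]
opening: 0.0672
grip_force: 0.0
clock: 19.63
tcp_pos: [0.5518, -0.2018, 0.1887]
orientation: [-3.101, -0.497, 0.001]
ft_force: [1.2, 0.1, -0.3]
opening: 0.0929
grip_force: 0.0
tcp [ 0.55182912 -0.20177585  0.18868278] tool y deg -71.77860083052238
yellow (array([ 550.9, -200.2]), array([137.6,  63. ]), 18.3) 4
```

View pics/w10_full.png

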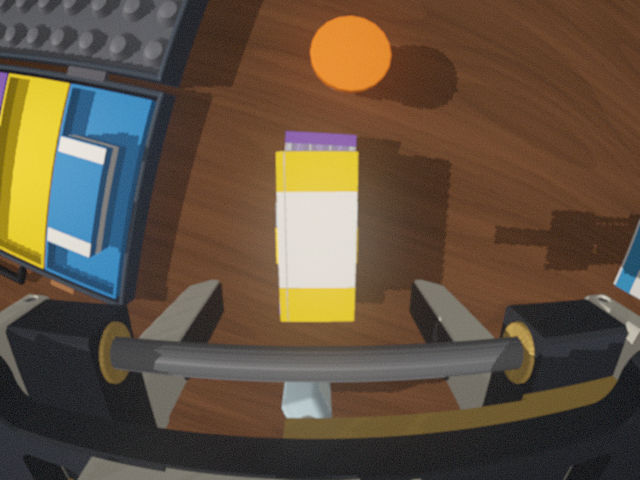

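```bash

python3 -m crank '[[[0,0,0.08],[0,0,0]],[[0,0,0.16],[0,0,0]],[[0,0,0.22],[0,0,0]],[[0,0,0.25],[0,0,0]],[[0,0,0.263],[0,0,0]],[[0,0,0.263],[0,0,0]],[[0,0,0.263],[0,0,0]]]'
python3 -m crank '[[[0,0,0],[0,0,0]],[[0,0,0],[0,0,0]],[[0,0,0],[0,0,0]],[[0,0,0],[0,0,0]],[[0,0,0],[0,0,0]],[[0,0,0],[0,0,0]],[[0,0,0],[0,0,0]],[[0,0,0],[0,0,0]]]' -1 30
python3 -m crank '[[[0,0,-0.02],[0,0,0]],[[0,0,-0.05],[0,0,0]],[[0,0,-0.12],[0,0,0]],[[0,0,-0.2],[0,0,0]],[[0,0,-0.26],[0,0,0]],[[0,0,-0.26],[0,0,0]]]'
```

```text
clock: 20.27
tcp_pos: [0.5529, -0.2001, 0.0587]
orientation: [3.101, 0.503, 0.001]
ft_force: [-0.5, -1.5, -0.1]
opening: 0.0931
grip_force: 0.0
clock: 20.93
tcp_pos: [0.5524, -0.2011, 0.0581]
orientation: [3.101, 0.501, 0.001]
ft_force: [-0.1, -0.1, 4.1]
opening: 0.0597
grip_force: 30.0
clock: 21.43
tcp_pos: [0.5558, -0.2025, 0.1967]
orientation: [3.095, 0.5, 0.016]
ft_force: [1.0, 0.7, -0.2]
opening: 0.0595
grip_force: 30.0
```

```bash

python3 -m crank '[[[0.017,-0.08,0],[0,0,0.05]],[[0.034,-0.16,0],[0,0,0.1]],[[0.051,-0.24,0],[0,0,0.15]],[[0.068,-0.32,0],[0,0,0.204]],[[0.085,-0.4,0],[0,0,0.204]],[[0.1,-0.48,0],[0,0,0.204]],[[0.119,-0.56,0],[0,0,0.204]],[[0.139,-0.63,0],[0,0,0.204]],[[0.139,-0.658,0],[0,0,0.204]],[[0.139,-0.658,0],[0,0,0.204]]]'
python3 -m crank '[[[0,0,0],[0,0,0]],[[0,0,0.08],[0,0,0]],[[0,0,0.16],[0,0,0]],[[0,0,0.22],[0,0,0]],[[0,0,0.26],[0,0,0]],[[0,0,0.284],[0,0,0]],[[0,0,0.292],[0,0,0]],[[0,0,0.296],[0,0,0]],[[0,0,0.296],[0,0,0]],[[0,0,0.296],[0,0,0]]]'
```

```text
clock: 22.27
tcp_pos: [0.5131, 0.1367, 0.1873]
orientation: [-3.141, -0.007, 0.002]
ft_force: [0.1, 0.2, -2.2]
opening: 0.06
grip_force: 30.0
clock: 23.1
tcp_pos: [0.516, 0.1332, 0.0414]
orientation: [-3.141, 0.001, -0.004]
ft_force: [-0.9, 0.2, -0.4]
opening: 0.0601
grip_force: 30.0
```

```bash

python3 -m crank '[[[0,0,0.002],[0,0,0]],[[0,0,0.003],[0,0,0]],[[0,0,0.004],[0,0,0]],[[0,0,0.004],[0,0,0]]]'
python3 -m crank '[[[0,0,0.001],[0,0,0]],[[0,0,0.002],[0,0,0]],[[0,0,0.002],[0,0,0]]]'
python3 -m crank '[[[0,0,0.001],[0,0,0]],[[0,0,0.002],[0,0,0]],[[0,0,0.002],[0,0,0]]]'
```

```text
clock: 23.43
tcp_pos: [0.5147, 0.1334, 0.038]
orientation: [-3.142, -0.0, -0.001]
ft_force: [-0.4, -0.4, -1.2]
opening: 0.0597
grip_force: 30.0
clock: 23.68
tcp_pos: [0.5146, 0.1334, 0.0371]
orientation: [-3.142, -0.0, -0.0]
ft_force: [-3.1, -0.5, 3.3]
opening: 0.0596
grip_force: 30.0
clock: 23.93
tcp_pos: [0.5147, 0.1334, 0.037]
orientation: [3.142, 0.0, 0.0]
ft_force: [-7.4, -0.1, 13.8]
opening: 0.0598
grip_force: 30.0
```

```bash

python3 -m crank '[[[0,0,-0.002],[0,0,0]],[[0,0,-0.002],[0,0,0]],[[0,0,-0.002],[0,0,0]],[[0,0,-0.002],[0,0,0]],[[0,0,-0.03],[0,0,0]],[[0,0,-0.08],[0,0,0]],[[0,0,-0.16],[0,0,0]]]' 0.48
python3 -m crank '[[[0,0.06,-0.08],[0,0,-0.05]],[[0.01,0.12,-0.12],[0,0,-0.1]],[[0.02,0.2,-0.12],[0,0,-0.166]],[[0.03,0.28,-0.12],[0,0,-0.166]],[[0.04,0.36,-0.12],[0,0,-0.166]],[[0.05,0.44,-0.12],[0,0,-0.166]],[[0.06,0.52,-0.12],[0,0,-0.166]],[[0.072,0.6,-0.12],[0,0,-0.166]],[[0.072,0.667,-0.12],[0,0,-0.166]],[[0.072,0.667,-0.12],[0,0,-0.166]]]' 1
python3 -m crank '[[[0,0,0],[0,0,0]],[[0,0,0],[0,0,0]]]'
python3 look.py purple .036 w11
```

```text
clock: 24.52
tcp_pos: [0.511, 0.1327, 0.112]
orientation: [3.14, -0.0, -0.013]
ft_force: [0.5, -0.2, 0.1]
opening: 0.069
grip_force: 0.0
clock: 25.35
tcp_pos: [0.5499, -0.2063, 0.1752]
orientation: [3.114, 0.4, -0.001]
ft_force: [0.7, -0.3, -0.2]
opening: 0.0928
grip_force: 0.0
clock: 25.52
tcp_pos: [0.5503, -0.1998, 0.1752]
orientation: [-3.114, -0.407, 0.001]
ft_force: [0.3, 0.0, -1.1]
opening: 0.0929
grip_force: 0.0
tcp [ 0.55025936 -0.19983877  0.17515678] tool y deg -75.09915767946973
purple (array([ 550.3, -199.8]), array([168.3,  60.5]), 14.8) 2
```

View pics/w11_full.png

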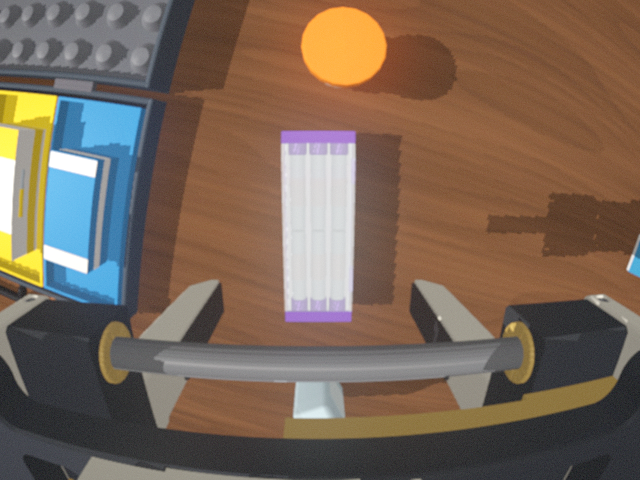

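```bash

python3 -m crank '[[[0,0,0.08],[0,0,0]],[[0,0,0.16],[0,0,0]],[[0,0,0.24],[0,0,0]],[[0,0,0.29],[0,0,0]],[[0,0,0.31],[0,0,0]],[[0,0,0.316],[0,0,0]],[[0,0,0.316],[0,0,0]],[[0,0,0.316],[0,0,0]]]'
python3 -m crank '[[[0,0,0],[0,0,0]],[[0,0,0],[0,0,0]],[[0,0,0],[0,0,0]],[[0,0,0],[0,0,0]],[[0,0,0],[0,0,0]],[[0,0,0],[0,0,0]],[[0,0,0],[0,0,0]],[[0,0,0],[0,0,0]],[[0,0,0],[0,0,0]]]' -1 22
python3 -m crank '[[[0,0,-0.01],[0,0,0]],[[0,0,-0.03],[0,0,0]],[[0,0,-0.07],[0,0,0]],[[0,0,-0.12],[0,0,0]],[[0,0,-0.18],[0,0,0]],[[0,0,-0.24],[0,0,0]],[[0,0,-0.28],[0,0,0]],[[0,0,-0.28],[0,0,0]]]'
```

```text
clock: 26.23
tcp_pos: [0.5523, -0.2004, 0.0201]
orientation: [3.113, 0.409, 0.005]
ft_force: [-0.6, -0.4, 1.0]
opening: 0.093
grip_force: 0.0
clock: 26.98
tcp_pos: [0.5506, -0.2004, 0.0179]
orientation: [3.115, 0.408, 0.0]
ft_force: [-0.7, -1.3, 4.5]
opening: 0.0598
grip_force: 22.0
clock: 27.65
tcp_pos: [0.5535, -0.2014, 0.1644]
orientation: [3.11, 0.408, 0.012]
ft_force: [1.1, -0.4, -1.2]
opening: 0.0598
grip_force: 22.0
```

```bash

python3 -m crank '[[[0.007,-0.04,0],[0,0,0.02]],[[0.017,-0.1,0],[0,0,0.05]],[[0.031,-0.17,0],[0,0,0.1]],[[0.044,-0.24,0],[0,0,0.15]],[[0.057,-0.31,0],[0,0,0.166]],[[0.07,-0.38,0],[0,0,0.166]],[[0.082,-0.45,0],[0,0,0.166]],[[0.094,-0.52,0],[0,0,0.166]],[[0.108,-0.59,0],[0,0,0.166]],[[0.117,-0.66,0],[0,0,0.166]]]'
python3 - <<'E'
from lib import *
s=get_state();M=R.from_rotvec(s["orientation"]).as_matrix()
print(M.T@(np.array([.5133,.2373,.158])-s["tcp_pos"])/.5,np.degrees(np.arctan2(M[1,1],M[0,1])))
E
```

```text
clock: 28.48
tcp_pos: [0.5209, 0.1354, 0.1565]
orientation: [3.141, -0.0, -0.002]
ft_force: [0.6, 0.6, -2.1]
opening: 0.0597
grip_force: 22.0
[-0.01512025 -0.20387689 -0.00299155] -90.00410613278707
```

```bash

python3 -m crank '[[[-0.006,-0.07,0],[0,0,0]],[[-0.012,-0.14,0],[0,0,0]],[[-0.017,-0.19,0],[0,0,0]],[[-0.017,-0.206,0],[0,0,0]],[[-0.017,-0.206,0],[0,0,0]],[[-0.017,-0.206,0],[0,0,0]]]'
python3 -m crank '[[[0,0,0.04],[0,0,0]],[[0,0,0.09],[0,0,0]],[[0,0,0.14],[0,0,0]],[[0,0,0.18],[0,0,0]],[[0,0,0.21],[0,0,0]],[[0,0,0.23],[0,0,0]],[[0,0,0.238],[0,0,0]],[[0,0,0.24],[0,0,0]],[[0,0,0.24],[0,0,0]],[[0,0,0.24],[0,0,0]]]'
python3 - <<'E'
from lib import *
s=get_state();M=R.from_rotvec(s["orientation"]).as_matrix();print(s["tcp_pos"],np.degrees(np.arctan2(M[1,1],M[0,1])))
a=capture("side")[230:440,240:420];b=capture("scene")[190:370,280:520]
o=np.zeros((420,800,3),np.uint8);o[:420,:360]=cv2.resize(a,(360,420));o[:330,360:]=cv2.resize(b,(440,330))
cv2.imwrite("pics/c12.png",o[:,:,::-1])
E
```

```text
clock: 28.98
tcp_pos: [0.5129, 0.2362, 0.1567]
orientation: [3.14, 0.002, -0.002]
ft_force: [0.5, -0.6, -2.2]
opening: 0.0599
grip_force: 22.0
clock: 29.82
tcp_pos: [0.5145, 0.2367, 0.039]
orientation: [-3.141, 0.001, -0.003]
ft_force: [0.5, 0.3, -1.8]
opening: 0.06
grip_force: 22.0
[0.51452771 0.23672295 0.03897917] -90.02097624232819
```

View pics/c12.png

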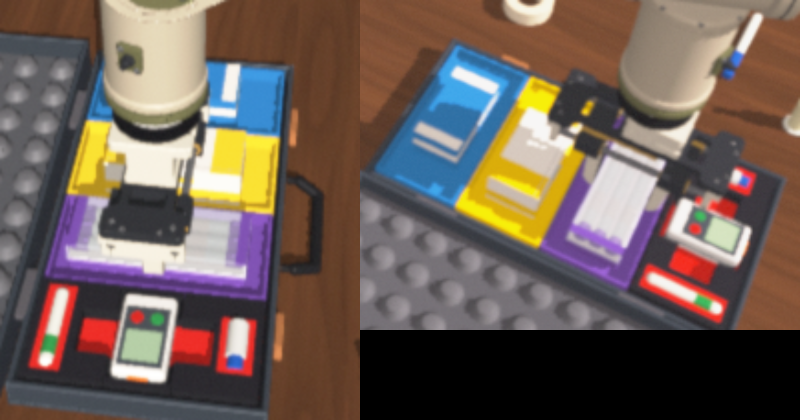

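Box is centred over the purple tray; lower gently in 0.5 mm steps.

```bash

python3 -m crank '[[[0,0,0.002],[0,0,0]],[[0,0,0.004],[0,0,0]],[[0,0,0.005],[0,0,0]],[[0,0,0.006],[0,0,0]],[[0,0,0.006],[0,0,0]],[[0,0,0.006],[0,0,0]]]'
python3 -m crank '[[[0,0,0.001],[0,0,0]],[[0,0,0.001],[0,0,0]],[[0,0,0.002],[0,0,0]],[[0,0,0.002],[0,0,0]],[[0,0,0.002],[0,0,0]]]'
python3 -m crank '[[[0,0,0.0005],[0,0,0]],[[0,0,0.001],[0,0,0]],[[0,0,0.001],[0,0,0]]]'
```

```text
clock: 30.42
tcp_pos: [0.5133, 0.2367, 0.0345]
orientation: [3.142, 0.0, -0.0]
ft_force: [0.4, -0.4, -2.1]
opening: 0.0601
grip_force: 22.0
clock: 30.83
tcp_pos: [0.5134, 0.2367, 0.0336]
orientation: [3.142, -0.0, -0.0]
ft_force: [-0.2, 0.3, -1.9]
opening: 0.06
grip_force: 22.0
clock: 31.08
tcp_pos: [0.5134, 0.2367, 0.033]
orientation: [3.142, -0.0, -0.0]
ft_force: [0.7, -0.6, -2.1]
opening: 0.06
grip_force: 22.0
```

```bash

python3 -m crank '[[[0,0,0.0005],[0,0,0]],[[0,0,0.001],[0,0,0]],[[0,0,0.001],[0,0,0]]]'
python3 -m crank '[[[0,0,0.0005],[0,0,0]],[[0,0,0.001],[0,0,0]],[[0,0,0.001],[0,0,0]]]'
```

```text
clock: 31.33
tcp_pos: [0.5135, 0.2367, 0.0329]
orientation: [3.142, 0.0, 0.0]
ft_force: [-1.8, -0.9, 1.7]
opening: 0.0593
grip_force: 22.0
clock: 31.58
tcp_pos: [0.5135, 0.2368, 0.0329]
orientation: [-3.142, -0.0, -0.0]
ft_force: [-5.2, -1.6, 6.6]
opening: 0.0601
grip_force: 22.0
```

```bash

python3 -m crank '[[[0,0,-0.001],[0,0,0]],[[0,0,-0.001],[0,0,0]],[[0,0,-0.001],[0,0,0]],[[0,0,-0.001],[0,0,0]],[[0,0,-0.03],[0,0,0]],[[0,0,-0.08],[0,0,0]],[[0,0,-0.16],[0,0,0]],[[0,0,-0.24],[0,0,0]],[[0,0,-0.32],[0,0,0]],[[0,0,-0.36],[0,0,0]]]' 0.45
python3 -m crank '[[[-0.04,0.07,-0.05],[0,0,0]],[[-0.08,0.14,-0.1],[0,0,0]],[[-0.12,0.21,-0.1],[0,0,0]],[[-0.16,0.28,-0.1],[0,0,0]],[[-0.16,0.35,-0.1],[0,0,0]],[[-0.16,0.42,-0.1],[0,0,0]],[[-0.16,0.42,-0.1],[0,0,0]]]'
python3 - <<'E'
from lib import *
d=capture("side");s=capture("scene")
o=np.zeros((480,800,3),np.uint8);o[:,:380]=cv2.resize(d[150:450,200:438],(380,480));o[:400,380:]=cv2.resize(s[130:370,180:515][:, 60:312],(420,400))
cv2.imwrite("pics/c13.png",o[:,:,::-1])
for nm,px,c in():pass
S,D=calibration("scene"),calibration("side")
for n,i in(("scene",s),("side",d)):
    b=[q for q in blobs(i,"orange",60,(170,180,290,300) )];
    if b:print(n,"cup",plane(calibration(n),[b[0].mean(0)],.064))
E
```

```text
clock: 32.42
tcp_pos: [0.5154, 0.2374, 0.2182]
orientation: [-3.139, -0.0, -0.01]
ft_force: [0.0, 0.2, 1.0]
opening: 0.0678
grip_force: 0.0
clock: 33.0
tcp_pos: [0.4332, 0.0216, 0.2625]
orientation: [3.139, -0.008, 0.002]
ft_force: [0.3, 1.2, 0.1]
opening: 0.0674
grip_force: 0.0
scene cup [[ 0.70130896 -0.18292879  0.064     ]]
side cup [[ 0.69615336 -0.17123255  0.064     ]]
```

View pics/c13.png

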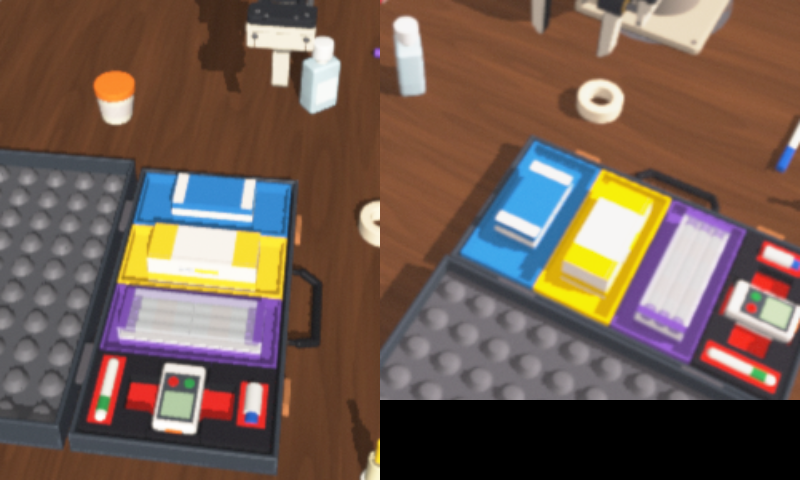

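All three boxes lie flat in their trays, the meter is home, and the bottle and cup stand as before. I'm handing the job in.

```bash
python3 -m crank '[[[0,0,0],[0,0,0]],[[0,0,0],[0,0,0]],[[0,0,0],[0,0,0]]]'; python3 -c "
from workcell import close_job;print(close_job())"
```

```text
clock: 33.35
tcp_pos: [0.4335, 0.0279, 0.262]
orientation: [-3.141, -0.003, 0.001]
ft_force: [0.0, -0.4, 0.4]
opening: 0.0676
grip_force: 0.0
the job is handed in; nothing more can be done
None
```

The case is packed and the job was handed in at 33.4 s, with no verdict shown: the tube box, needle carton and swab carton lie flat in their trays, the meter is pressed home screen up (6.9 mm proud, 7 mm specified), and the gel bottle and specimen cup were not touched.

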